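# Take the gouge stone out of its bench holder

### The job

Take the sharpening stone with the rounded top (the gouge stone) out of its bench holder: tilt its front end up over the lip, then draw it forward so that its tongue comes out from under the steel keeper. Set it down gently, stone side up, lengthwise and wholly on the cork mat, and leave the flat-topped stone in its own holder.

Things in the scene. Friction and masses are not known exactly. Their poses are not given: they have to be found in the camera images.
- round_stone: Stone to take: pale wooden block 130 (x) x 46 (y) x 32 mm high, grey half-round ridge 24 wide on top (44 mm high in all), tongue 26 wide, 10 thick, 30 long at its far end (+x), level with the underside. Origin: underside centre of the block; x to the tongue, z up. 0.3-0.55 kg, balances near x = 0: grip the 46 mm width at mid-length. Starts loose in holder_a, tongue under the keeper.
- round_stone_nose (a point): Middle of the block's lower front edge: x = -65 mm, z = 0 in the round_stone frame.
- round_stone_heel (a point): Middle of the lower end edge of the tongue: x = +95 mm, z = 0 in the round_stone frame.
- holder_a: Holder of the round_stone, fixed: wooden beam 36 wide (fingers pass beside it), floor 12 mm above the table. Origin on the table below the seated stone's origin; x along the stone, away from the robot within 14 degrees. The stone has 4 mm play in x and 4 in y. Tilting its front up 8 to 15 degrees about the tongue's end clears the lip; then 25 mm or more towards -x frees the tongue. A level lift jams.
- holder_lip (a point): Middle of the top of holder_a's front lip: x = -75, z = 26 mm in its frame. The lip is 12 mm thick, 56 wide, and stands 14 mm above the floor.
- holder_keeper (a point): Middle of the underside of holder_a's steel keeper bridge: x = 88, z = 30 mm in its frame. The bridge is 24 (x) x 58 (y) x 8 mm, 18 mm above the floor (8 mm play over the tongue), on posts 5 mm beside the tongue; a back stop 4 mm behind the tongue, 38 mm high.
- flat_stone: Stone to leave alone: the same block and tongue but with a flat-topped stone 40 mm wide, in a second holder of the same shape.
- mat: Cork mat fixed to the table, 240 (x) x 130 (y) x 4 mm thick, x away from the robot within 14 degrees. Origin: centre of its underside, on the table; its top is at z = 4 mm.
Mind the look-alikes: they are no part of the job. What is shaped like the round_stone but blue is not meant.

How it is judged:
By the outcome, as a careful person would: the job done as asked, in the order asked, and still so for the second after the job is handed in, with the robot touching nothing.
It also fails if it takes over 38 s, if anything falls off the work surface, if the arm or the gripper's body presses on something with over 40 N, if the wrist force passes 120 N, or if a joint passes its speed limit or range.

### The arm

A 6-joint arm with a two-finger parallel gripper is mounted at the origin on the work surface. World frame = base frame: x ahead of the robot, y to its left, z up, the work surface at z = 0. Lengths are in m, angles in rad, forces in N, time in s.
With the tool pointing down it reaches from about 0.25 to 0.725 m from the base axis. Payload 4 kg.
Tool frame: the origin (TCP) lies at the very end of the fingers, on their centre line; the grasp point (between the pads) lies 19 mm behind it; y points along the fingers, z is the direction in which the jaws open and shut, and the axes are right-handed (so a half turn about y gives the same grasp; the last joint's range is limited). The gripper opens to 85 mm and grips with 20 to 120 N. Pads are 22 mm wide; open, the fingers measure 114 mm over their backs; the gripper's body (76 mm by 85 mm) begins 54 mm behind the grasp point. The pads swing forward as they close: fully open they stand 13 mm farther back than shut.
Start: joints at [1.13, 0.241, 0.005, 1.335, 0, 1.571], TCP at [0.213, 0.452, 0.193] pointing down, gripper open.
Joint ranges: [-2.72, 2.72], [-1.05, 1.87], [-1.09, 1.28], [-1.99, 2.15], [-1.42, 1.44], [-3.14, 3.14]. Speed limits (rad/s): [2.79, 2.79, 3.14, 3.14, 3.14, 3.14].

### API

Orientations are given as a unit quaternion [x, y, z, w].
In Python, from workcell import bot gives the robot as it stands. The module is installed in compiled form; this text tells all that it offers.
- The arm moves only by the tool move_arm, never from a script. Its argument "increments" is a list of rows, each an object with "grip": the closure, from 0 (fully open) to 1 (shut); "linear": the shift along the tool's x, y, z scaled (see below), a list of three; "twist": the turn about the tool's y scaled (see below). A call has exactly 5 rows; each row shifts and turns the pose as measured when the row begins, along the tool's axes as they then stand; what a row does not reach is not made up. The controller multiplies each number of a shift by 0.2 m and each number of a turn by 2 rad. A row lasts 1/10 s, in which the tool goes at most 50 mm and 8.59 degrees, less where a joint would pass 70% of its speed; a pose out of reach is approached as far as the arm can. A call with a number of a shift or a turn outside -1 to 1 is refused whole. A call with a gripper value outside its range is refused whole. The fingers move at their own pace and stop on an object; the grip force is fixed at half the most. Time passes only in rows, so rows that do not move let the fingers close, or fill a call up. It gives the time, the measured TCP pose, the force and the opening at its end, in the units of the state.
- bot.get_obs(): the state, without advancing time (a new reading comes with each control period).
- bot.camera(name): name is "side" or "top"; returns (picture, depth): 384x512x3 uint8, blue, green, red; 384x512 float32, m along the optical axis (not along the pixel's ray), 0 where there is no reading.
- bot.camera_params(name): a dict with "camera_matrix" (3x3 intrinsics, pixels), "rvec" (rotation vector, rad) and "tvec" (3), from world to camera coordinates, as OpenCV has them. Camera axes: x right, y down, z forward; pixel columns grow to the right and rows downward; lengths in m; the calibration is good to about 2 mm. A picture is of the moment at which its call begins. camera_params takes no time and is no camera call.
- bot.job_done(): hands the job in, once; it reports no verdict.
The state is a dict: "clock": time; "joint_pos": joint angles; "joint_vel": joint speeds; "tau": joint torques, N m; "eef_pos": TCP position; "tool_rot": TCP orientation; "ft_force": force on the tool from outside, world axes, zero at the start; "ft_torque": the same for the moment, N m; "grip_width": finger opening in m.
Only numpy, scipy, OpenCV 4.12 (cv2) and the standard library are available. Lean on these libraries where they do the work, as an engineer would, in place of code of your own. Each camera call takes 0.05 s, during which the arm holds its last target. There are 200 camera calls.

## Working session

There is one attempt and no reset: what is moved stays moved. The work goes in short steps, Python scripts to look and compute and a tool call to move; the robot and the scene stay as the last step left them, time stands still between calls to the robot, and variables do not carry over. Pictures are saved under pics/ and viewed, about 8 in all and at most 12, crops included, and the job is handed in when it is done.

Besides the shell and the picture viewer there is one more tool, called after "Emit:" as name([rows], argument=value, ...), one row to a line, values as JSON. move_arm: Moves the arm, as the interface text tells. Its arguments: {"type":"object","properties":{"increments":{"type":"array"}},"required":["increments"]}

```bash
mkdir -p pics; cat > h.py <<'E'
import numpy as np, cv2
from workcell import bot
from scipy.spatial.transform import Rotation as R
def cam(n):
    p=bot.camera_params(n); K=np.array(p['camera_matrix'],float); Rm=cv2.Rodrigues(np.array(p['rvec'],float))[0]; t=np.array(p['tvec'],float).ravel(); return K,Rm,t
def cloud(n,d):
    K,Rm,t=cam(n); v,u=np.mgrid[:d.shape[0],:d.shape[1]]
    c=np.stack([(u-K[0,2])/K[0,0]*d,(v-K[1,2])/K[1,1]*d,d],-1); return (c-t)@Rm
def ray(n,u,v,z):
    K,Rm,t=cam(n); o=-Rm.T@t; r=Rm.T@np.linalg.inv(K)@np.array([u,v,1.]); return o+r*(z-o[2])/r[2]
def st():
    o=bot.get_obs(); r=R.from_quat(o['tool_rot']).as_matrix()
    print('t',round(o['clock'],2),'q',np.round(o['joint_pos'],3),'tcp',np.round(o['eef_pos'],4),'F',np.round(o['ft_force'],1),'w',round(o['grip_width'],4)); print(np.round(r,3)); return o,r
E
python3 - <<'E'
from h import *
st()
for n in('side','top'):
    i,d=bot.camera(n); cv2.imwrite(f'pics/{n}0.png',i); np.save(f'{n}0.npy',d); print(n,(d>0).mean(),cam(n))
E
```

```text
t 0.0 q [1.13  0.241 0.004 1.335 0.    1.571] tcp [0.213  0.4516 0.1924] F [0.2 0.3 0.3] w 0.0852
[[ 0.904 -0.001  0.427]
 [-0.427 -0.002  0.904]
 [-0.    -1.    -0.002]]
side 0.996063232421875 (array([[361.43228426,   0.        , 256.08122706],
       [  0.        , 361.43228426, 192.98727016],
       [  0.        ,   0.        ,   1.        ]]), array([[-0.99475506, -0.09993902, -0.02178426],
       [-0.04665709,  0.63286963, -0.77285131],
       [ 0.0910246 , -0.76778136, -0.63421314]]), array([0.43483874, 0.07291338, 0.76599737]))
top 0.9959004720052084 (array([[379.8775987 ,   0.        , 257.5535467 ],
       [  0.        , 379.8775987 , 192.69742266],
       [  0.        ,   0.        ,   1.        ]]), array([[-0.00245642, -0.99951712,  0.03097564],
       [-0.98309461, -0.00325737, -0.18306933],
       [ 0.18308183, -0.03090168, -0.98261189]]), array([-0.026039  ,  0.44000793,  0.83473604]))
```

View pics/top0.png

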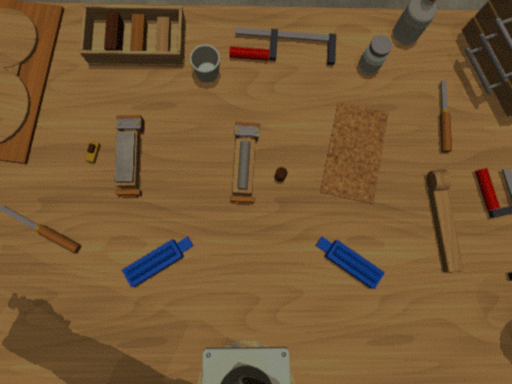

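View pics/side0.png

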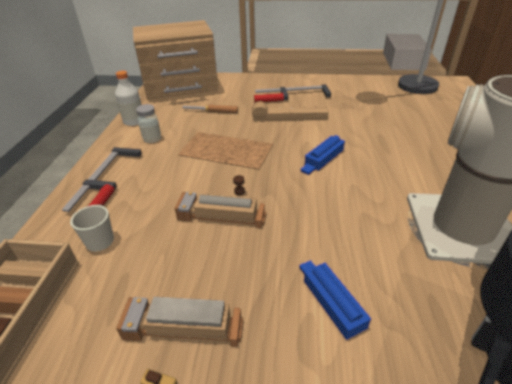

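The top view shows the round stone in its holder at about (244,163), the mat at (355,152), a small brown knob close by at (281,174), and the flat stone at (128,156). The blue decoys are at (158,262) and (350,262). The side view agrees: round stone at (222,207), knob at (239,185).

```bash
python3 - <<'E'
from h import *
i=cv2.imread('pics/top0.png'); d=np.load('top0.npy'); P=cloud('top',d)
def reg(u0,u1,v0,v1,zl,zh,m=None):
    s=np.zeros(d.shape,bool); s[v0:v1,u0:u1]=1; s&=(P[...,2]>zl)&(P[...,2]<zh)&(d>0)
    if m is not None: s&=m
    return s
def rect(s,name):
    q=P[s]; r=cv2.minAreaRect((q[:,:2]*1000).astype(np.float32)); print(name,s.sum(),'c',np.round(r[0],1),'size',np.round(r[1],1),'ang',round(r[2],2),'z',np.round(np.percentile(q[:,2],[5,50,95])*1000,1))
T=reg(225,235,140,200,-1,1); print('table z',np.median(P[T][:,2]))
rect(reg(222,268,115,210,.008,.2),'holder+stone')
rect(reg(222,268,115,210,.038,.0475),'block top')
rect(reg(222,268,115,210,.0495,.2),'ridge')
rect(reg(270,295,160,190,.006,.2),'knob')
hsv=cv2.cvtColor(i,cv2.COLOR_BGR2HSV)
s=hsv[...,1].astype(int)
print('mat hsv',hsv[152,355],hsv[130,350],'table',hsv[152,310],hsv[152,400])
# ridge axis by grey mask in colour
g=np.zeros(d.shape,np.uint8); g[136:200,225:265]=((s<70)[136:200,225:265])*255
n,l,stt,c=cv2.connectedComponentsWithStats(g); k=1+np.argmax(stt[1:,4]); v,u=np.nonzero(l==k)
pts=np.array([ray('top',a,b,.056) for a,b in zip(u,v)]); r=cv2.minAreaRect((pts[:,:2]*1000).astype(np.float32)); print('grey ridge',r)
# crop enlargements
A=cv2.resize(i[110:215,215:400],None,fx=4,fy=4,interpolation=cv2.INTER_CUBIC); cv2.imwrite('pics/c1.png',A)
# knob height col, mat by z
for u in range(232,260,3): print(u,np.round(P[165,u]*1000,0))
for v in range(120,206,4): print(v,np.round(P[v,245]*1000,0),s[v,245])
E
```

```text
table z 0.0017177364888239883
holder+stone 1688 c [516.3   4.1] size [ 58.  193.9] ang 86.78 z [18.7 44.8 57.3]
block top 807 c [526.3   4.6] size [ 57.4 172.9] ang 86.06 z [38.5 44.  46.8]
ridge 458 c [505.3   6.9] size [ 23.3 112.5] ang 86.28 z [50.6 55.5 58.6]
knob 146 c [494.  -79.6] size [68.3 27.2] ang 8.95 z [10.5 44.2 47.1]
mat hsv [ 15 168 109] [ 15 181 121] table [ 16 151 123] [ 16 151 133]
grey ridge ((502.7555847167969, 6.37794303894043), (19.789905548095703, 109.234130859375), 86.40471649169922)
232 [516.  35.   1.]
235 [504.  26.  45.]
238 [505.  20.  44.]
241 [501.  12.  59.]
244 [502.   6.  56.]
247 [502.  -1.  54.]
250 [505.  -8.  44.]
253 [505. -15.  44.]
256 [516. -23.   2.]
259 [517. -31.  -2.]
120 [632.   4.   1.] 153
124 [607.   4.  39.] 182
128 [597.   4.  40.] 32
132 [587.   4.  40.] 31
136 [582.   4.  25.] 117
140 [565.   4.  47.] 112
144 [551.   3.  58.] 59
148 [542.   3.  57.] 48
152 [533.   3.  57.] 56
156 [522.   3.  58.] 53
160 [514.   3.  55.] 54
164 [504.   3.  55.] 49
168 [495.   3.  54.] 60
172 [485.   3.  58.] 52
176 [476.   3.  55.] 47
180 [467.   3.  56.] 58
184 [458.   3.  54.] 49
188 [449.   3.  51.] 73
192 [441.   3.  45.] 155
196 [435.   3.  25.] 194
200 [425.   3.  30.] 200
204 [419.   3.   5.] 175
```

View pics/c1.png

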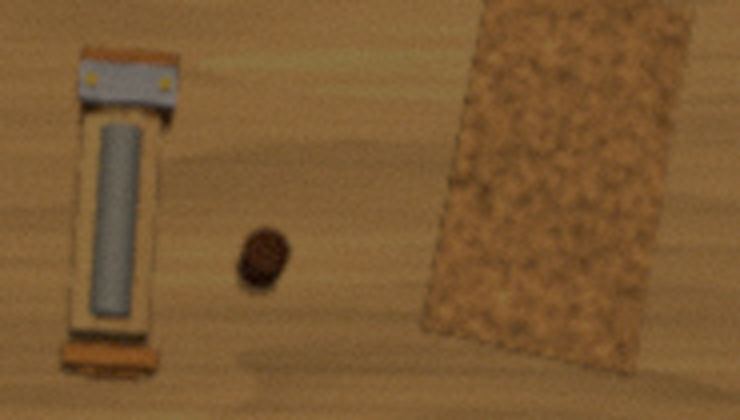

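The crop shows the mat's near corners at about (321,192) and (373,203) in full-picture pixels. Its sides run up to (338,103) and (387,110). The stone lies at about (0.503, 0.006) with yaw −3.6°. I'll turn the tool first.

Emit:
move_arm([
  {"grip": 0.3,"linear": [0,0,0],"twist": -0.065},
  {"grip": 0.3,"linear": [0,0,0],"twist": -0.065},
  {"grip": 0.3,"linear": [0,0,0],"twist": -0.06},
  {"grip": 0.3,"linear": [0,0,0],"twist": 0},
  {"grip": 0.3,"linear": [0,0,0],"twist": 0},
])

```text
clock: 0.6
eef_pos: [0.2122, 0.4498, 0.1899]
tool_rot: [0.709, -0.019, 0.016, -0.704]
ft_force: [0.0, -0.0, -1.1]
grip_width: 0.0594
```

```bash
python3 - <<'E'
from h import *
o,r=st(); print('z yaw',np.degrees(np.arctan2(r[1,2],r[0,2])),'to stone, tool axes/0.2:',np.round(r.T@(np.array([.503,.0065,.19])-o['eef_pos'])/.2,3))
i=cv2.imread('pics/top0.png'); h=cv2.cvtColor(i,cv2.COLOR_BGR2HSV)
m=((cv2.GaussianBlur(h,(0,0),1.5)[...,1]>162)*255).astype(np.uint8); m[:, :305]=0; m[:,405:]=0; m[:90]=0; m[215:]=0
m=cv2.morphologyEx(m,cv2.MORPH_OPEN,np.ones((7,7))); m=cv2.morphologyEx(m,cv2.MORPH_CLOSE,np.ones((9,9)))
n,l,s,c=cv2.connectedComponentsWithStats(m); k=1+np.argmax(s[1:,4]); v,u=np.nonzero(l==k)
p=np.array([ray('top',a,b,.004)[:2] for a,b in zip(u,v)])*1000; print('mat mask',cv2.minAreaRect(p.astype(np.float32)),s[k])
q=np.array([ray('top',a,b,.004)[:2] for a,b in [(321,192.5),(373,203.5),(387.5,110),(338,103)]])*1000; print('mat corners',np.round(q),q.mean(0),cv2.minAreaRect(q.astype(np.float32)))
d=np.load('top0.npy');P=cloud('top',d); w=np.zeros(d.shape,bool); w[165:185,272:292]=1; w&=P[...,2]>.025
print('knob',P[w].mean(0),P[w].min(0),P[w].max(0))
E
```

```text
t 0.6 q [ 1.13   0.244  0.     1.335 -0.     1.179] tcp [0.2122 0.4498 0.1899] F [ 0.  -0.  -1.1] w 0.0594
[[ 0.999 -0.003  0.049]
 [-0.049 -0.007  0.999]
 [-0.003 -1.    -0.007]]
z yaw 87.17485067785053 to stone, tool axes/0.2: [ 1.562  0.011 -2.142]Traceback (most recent call last):
  File "<stdin>", line 7, in <module>
  File "h.py", line 10, in ray
    K,Rm,t=cam(n); o=-Rm.T@t; r=Rm.T@np.linalg.inv(K)@np.array([u,v,1.]); return o+r*(z-o[2])/r[2]
           ~~~^^^
  File "h.py", line 5, in cam
    p=bot.camera_params(n); K=np.array(p['camera_matrix'],float); Rm=cv2.Rodrigues(np.array(p['rvec'],float))[0]; t=np.array(p['tvec'],float).ravel(); return K,Rm,t
ValueError: time passes only in moves, steps and waits
```

Emit:
move_arm([
  {"grip": 0.3,"linear": [0.142,0,-0.195],"twist": 0},
  {"grip": 0.3,"linear": [0.142,0,-0.195],"twist": 0},
  {"grip": 0.3,"linear": [0.142,0,-0.195],"twist": 0},
  {"grip": 0.3,"linear": [0.142,0,-0.195],"twist": 0},
  {"grip": 0.3,"linear": [0.142,0,-0.195],"twist": 0},
])

```text
clock: 1.1
eef_pos: [0.3453, 0.2472, 0.1893]
tool_rot: [0.709, -0.017, 0.015, -0.705]
ft_force: [0.8, 2.1, 0.4]
grip_width: 0.0598
```

Emit:
move_arm([
  {"grip": 0.3,"linear": [0.142,0,-0.195],"twist": 0},
  {"grip": 0.3,"linear": [0.142,0,-0.195],"twist": 0},
  {"grip": 0.3,"linear": [0.142,0,-0.195],"twist": 0},
  {"grip": 0.3,"linear": [0.142,0,-0.195],"twist": 0},
  {"grip": 0.3,"linear": [0.142,0,-0.195],"twist": 0},
])

```text
clock: 1.6
eef_pos: [0.4808, 0.0367, 0.1908]
tool_rot: [0.708, -0.02, 0.02, -0.705]
ft_force: [0.3, 0.8, 0.4]
grip_width: 0.0597
```

```bash
python3 - <<'E'
import re
s=open('h.py').read().replace("def cam(n):\n","import functools\n@functools.lru_cache\ndef cam(n):\n"); open('h.py','w').write(s+'''
def goal(p,yaw):
    o,r=st(); y=np.degrees(np.arctan2(r[1,2],r[0,2])); print('zyaw',round(y,2),'twist',round(-np.radians(yaw+90-y)/2,3),'lin',np.round(r.T@(np.array(p)-o['eef_pos'])/.2,3))
''')
E
python3 - <<'E'
from h import *
goal([.503,.0065,.19],-3.6)
i=cv2.imread('pics/top0.png'); h=cv2.cvtColor(i,cv2.COLOR_BGR2HSV)
m=((cv2.GaussianBlur(h,(0,0),1.5)[...,1]>162)*255).astype(np.uint8); m[:, :305]=0; m[:,405:]=0; m[:90]=0; m[215:]=0
m=cv2.morphologyEx(m,cv2.MORPH_OPEN,np.ones((7,7))); m=cv2.morphologyEx(m,cv2.MORPH_CLOSE,np.ones((9,9)))
n,l,s,c=cv2.connectedComponentsWithStats(m); k=1+np.argmax(s[1:,4]); v,u=np.nonzero(l==k)
p=np.array([ray('top',a,b,.004)[:2] for a,b in zip(u,v)])*1000; print('mat mask',cv2.minAreaRect(p.astype(np.float32)),s[k])
q=np.array([ray('top',a,b,.004)[:2] for a,b in [(321,192.5),(373,203.5),(387.5,110),(338,103)]])*1000; print('mat corners',np.round(q),q.mean(0),cv2.minAreaRect(q.astype(np.float32)))
d=np.load('top0.npy');P=cloud('top',d); w=np.zeros(d.shape,bool); w[165:185,272:292]=1; w&=P[...,2]>.025
print('knob',P[w].mean(0),P[w].min(0),P[w].max(0))
E
```

```text
t 1.6 q [ 0.079  0.207 -0.045  1.32  -0.004  0.136] tcp [0.4808 0.0367 0.1908] F [0.3 0.8 0.4] w 0.0597
[[ 0.998 -0.001  0.057]
 [-0.057 -0.004  0.998]
 [-0.    -1.    -0.004]]
zyaw 86.72 twist 0.003 lin [ 0.12   0.004 -0.144]
mat mask ((552.4010620117188, -267.6441650390625), (126.20565032958984, 235.3629913330078), 76.9721908569336) [ 323  105   63   96 4492]
mat corners [[ 448. -180.]
 [ 421. -306.]
 [ 661. -357.]
 [ 679. -231.]] [ 552.28980702 -268.73618241] ((554.5745849609375, -268.7928161621094), (128.1984100341797, 245.48191833496094), 77.9543228149414)
knob [ 0.48362429 -0.07870492  0.05931152] [ 0.27968046 -0.09451944  0.03629515] [0.50096922 0.00120159 0.9015801 ]
```

Emit:
move_arm([
  {"grip": 0.2,"linear": [0.1,0,-0.12],"twist": 0},
  {"grip": 0.2,"linear": [0.02,0,-0.024],"twist": 0.003},
  {"grip": 0.2,"linear": [0,0.2,0],"twist": 0},
  {"grip": 0.2,"linear": [0,0.2,0],"twist": 0},
  {"grip": 0.2,"linear": [0,0.15,0],"twist": 0},
])

```text
clock: 2.1
eef_pos: [0.5117, -0.001, 0.0825]
tool_rot: [0.708, -0.025, 0.035, -0.705]
ft_force: [0.3, 0.2, -1.0]
grip_width: 0.0686
```

```bash
python3 - <<'E'
from h import *
goal([.503,.006,.008],-3.6)
i,d=bot.camera('side'); cv2.imwrite('pics/s1.png',cv2.resize(i[130:260,140:300],None,fx=4,fy=4,interpolation=cv2.INTER_CUBIC))
E
```

```text
t 2.1 q [ 1.000e-03  3.290e-01 -1.750e-01  1.053e+00 -4.000e-03  8.600e-02] tcp [ 0.5117 -0.001   0.0825] F [ 0.3  0.2 -1. ] w 0.0686
[[ 0.996  0.013  0.085]
 [-0.085 -0.004  0.996]
 [ 0.013 -1.    -0.003]]
zyaw 85.14 twist -0.011 lin [-0.051  0.372  0.032]
```

View pics/s1.png

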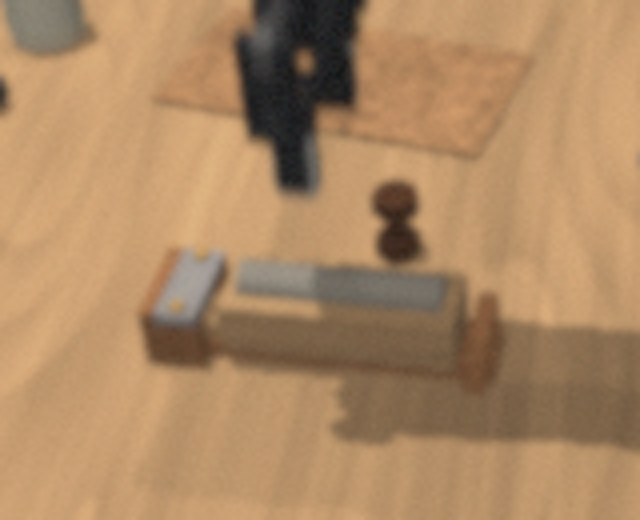

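The side crop shows the stone seated with its tongue under the keeper. The fingers are above it and the knob is behind, clear of them. I'll correct sideways, then descend.

Emit:
move_arm([
  {"grip": 0.2,"linear": [-0.05,0,0.03],"twist": -0.011},
  {"grip": 0.2,"linear": [0,0,0],"twist": 0},
  {"grip": 0.2,"linear": [0,0.09,0],"twist": 0},
  {"grip": 0.2,"linear": [0,0,0],"twist": 0},
  {"grip": 0.2,"linear": [0,0,0],"twist": 0},
])

```text
clock: 2.65
eef_pos: [0.4976, 0.0084, 0.061]
tool_rot: [0.708, -0.022, 0.024, -0.705]
ft_force: [-0.6, 0.5, 0.7]
grip_width: 0.0684
```

```bash
python3 -c "
from h import *
goal([.503,.006,.008],-3.6)"
```

```text
t 2.65 q [ 0.02   0.334 -0.231  1.003 -0.004  0.084] tcp [0.4976 0.0084 0.061 ] F [-0.6  0.5  0.7] w 0.0684
[[ 0.998  0.003  0.064]
 [-0.064 -0.004  0.998]
 [ 0.003 -1.    -0.004]]
zyaw 86.34 twist -0.001 lin [ 0.027  0.265 -0.009]
```

Emit:
move_arm([
  {"grip": 0.2,"linear": [0.025,0.06,-0.009],"twist": 0},
  {"grip": 0.2,"linear": [0,0.07,0],"twist": 0},
  {"grip": 0.2,"linear": [0,0.06,0],"twist": 0},
  {"grip": 0.2,"linear": [0,0.03,0],"twist": 0},
  {"grip": 0.2,"linear": [0,0,0],"twist": 0},
])

```text
clock: 3.15
eef_pos: [0.509, 0.0056, 0.0187]
tool_rot: [0.708, -0.019, 0.028, -0.705]
ft_force: [-0.5, 0.4, 0.7]
grip_width: 0.0685
```

```bash
python3 -c "
from h import *
goal([.503,.006,.008],-3.6)"
```

```text
t 3.15 q [ 0.014  0.395 -0.268  0.896 -0.005  0.079] tcp [0.509  0.0056 0.0187] F [-0.5  0.4  0.7] w 0.0685
[[ 0.998  0.013  0.066]
 [-0.065 -0.004  0.998]
 [ 0.013 -1.    -0.003]]
zyaw 86.24 twist -0.001 lin [-0.031  0.053  0.   ]
```

Emit:
move_arm([
  {"grip": 0.2,"linear": [-0.025,0.03,0],"twist": 0},
  {"grip": 0.2,"linear": [0,0.02,0],"twist": 0},
  {"grip": 0.2,"linear": [0,0,0],"twist": 0},
  {"grip": 0.6,"linear": [0,0,0],"twist": 0},
  {"grip": 1,"linear": [0,0,0],"twist": 0},
])

```text
clock: 3.65
eef_pos: [0.5051, 0.0058, 0.0092]
tool_rot: [0.708, -0.018, 0.029, -0.705]
ft_force: [0.2, -0.4, -0.5]
grip_width: 0.0402
```

```bash
python3 -c "
from h import *
goal([.503,.006,.008],-3.6)"
```

```text
t 3.65 q [ 0.014  0.399 -0.292  0.865 -0.005  0.08 ] tcp [0.5051 0.0058 0.0092] F [ 0.2 -0.4 -0.5] w 0.0402
[[ 0.998  0.015  0.066]
 [-0.066 -0.004  0.998]
 [ 0.016 -1.    -0.003]]
zyaw 86.22 twist -0.002 lin [-0.011  0.006  0.001]
```

Emit:
move_arm([
  {"grip": 1,"linear": [0,0,0],"twist": 0},
  {"grip": 1,"linear": [0,0,0],"twist": 0},
  {"grip": 1,"linear": [0,0,0],"twist": 0},
  {"grip": 1,"linear": [0,0,0],"twist": 0},
  {"grip": 1,"linear": [0,0,0],"twist": 0},
])

```text
clock: 4.15
eef_pos: [0.5055, 0.006, 0.0099]
tool_rot: [0.708, -0.017, 0.029, -0.705]
ft_force: [0.3, 0.1, -0.5]
grip_width: 0.0182
```

```bash
python3 - <<'E'
from h import *
goal([.503,.006,.008],-3.6)
i,d=bot.camera('side'); cv2.imwrite('pics/s2.png',cv2.resize(i[130:260,140:300],None,fx=4,fy=4,interpolation=cv2.INTER_CUBIC))
E
```

```text
t 4.15 q [ 0.015  0.398 -0.291  0.865 -0.004  0.08 ] tcp [0.5055 0.006  0.0099] F [ 0.3  0.1 -0.5] w 0.0182
[[ 0.998  0.017  0.066]
 [-0.066 -0.004  0.998]
 [ 0.017 -1.    -0.003]]
zyaw 86.24 twist -0.001 lin [-0.013  0.009 -0.001]
```

View pics/s2.png

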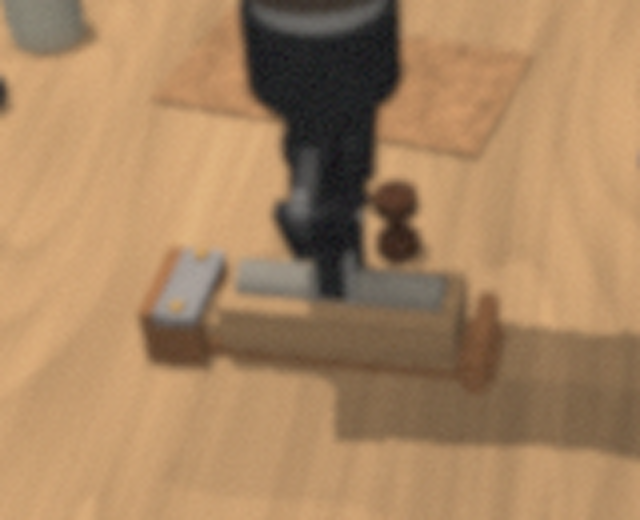

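The side crop shows the fingers holding only the ridge. The near fingertip ends at about (330,295), at the block's top, although the reported TCP is z = 0.010. I'll check that reading against the camera before going on.

```bash
python3 - <<'E'
from h import *
def pr(n,p):
    K,Rm,t=cam(n); c=Rm@np.array(p)+t; q=K@c; return np.round(q[:2]/q[2],1)
print('s1 near tip expected',pr('side',[.5117,.033,.0825]),'seen ~(214,177.5)')
print('now near tip expected',pr('side',[.5055,.015,.010]), 'at z .045',pr('side',[.5055,.015,.045]),'seen ~(222.5,203.7)')
for z in(.012,.044,.056): print('stone centre z',z,pr('side',[.503,.006,z]))
i,d=bot.camera('side'); P=cloud('side',d)
for v in range(188,212,2): print(v,[tuple(np.round(P[v,u]*1000).astype(int)) for u in (219,222,225)], i[v,222])
print(bot.get_obs()['eef_pos'])
E
```

```text
s1 near tip expected [217.1 196. ] seen ~(214,177.5)
now near tip expected [224.3 216.2] at z .045 [223.1 204.2] seen ~(222.5,203.7)
stone centre z 0.012 [226.1 212.9]
stone centre z 0.044 [225.  201.9]
stone centre z 0.056 [224.5 197.7]
188 [(np.int64(498), np.int64(64), np.int64(129)), (np.int64(493), np.int64(61), np.int64(127)), (np.int64(492), np.int64(42), np.int64(112))] [30 30 27]
190 [(np.int64(500), np.int64(59), np.int64(119)), (np.int64(494), np.int64(58), np.int64(120)), (np.int64(492), np.int64(44), np.int64(109))] [25 28 24]
192 [(np.int64(504), np.int64(42), np.int64(101)), (np.int64(495), np.int64(55), np.int64(112)), (np.int64(492), np.int64(45), np.int64(104))] [33 32 29]
194 [(np.int64(504), np.int64(45), np.int64(98)), (np.int64(498), np.int64(45), np.int64(99)), (np.int64(492), np.int64(45), np.int64(99))] [37 35 37]
196 [(np.int64(509), np.int64(27), np.int64(77)), (np.int64(504), np.int64(25), np.int64(76)), (np.int64(496), np.int64(29), np.int64(80))] [35 33 34]
198 [(np.int64(510), np.int64(27), np.int64(72)), (np.int64(503), np.int64(27), np.int64(73)), (np
[... 302 characters left out ...]
.int64(498), np.int64(26), np.int64(61))] [37 33 29]
204 [(np.int64(514), np.int64(15), np.int64(45)), (np.int64(507), np.int64(20), np.int64(50)), (np.int64(499), np.int64(25), np.int64(55))] [56 65 71]
206 [(np.int64(513), np.int64(21), np.int64(45)), (np.int64(507), np.int64(21), np.int64(45)), (np.int64(500), np.int64(20), np.int64(45))] [ 79 104 127]
208 [(np.int64(512), np.int64(26), np.int64(44)), (np.int64(506), np.int64(27), np.int64(45)), (np.int64(500), np.int64(25), np.int64(44))] [ 80 110 136]
210 [(np.int64(512), np.int64(28), np.int64(40)), (np.int64(506), np.int64(27), np.int64(39)), (np.int64(500), np.int64(26), np.int64(39))] [ 72  98 124]
[0.50548013 0.00595303 0.00992478]
```

The reported TCP sits about 40 mm below the fingertips that the camera sees, so I'll go by the camera for height. Next I open, check that things are free, and descend about 40 mm in steps while watching the force.

Emit:
move_arm([
  {"grip": 0.15,"linear": [0,0,0],"twist": 0},
  {"grip": 0.15,"linear": [0,0,0],"twist": 0},
  {"grip": 0.15,"linear": [-0.01,0,0],"twist": 0},
  {"grip": 0.15,"linear": [0,0,0],"twist": 0},
  {"grip": 0.15,"linear": [0,0,0],"twist": 0},
])

```text
clock: 4.75
eef_pos: [0.5036, 0.0059, 0.0099]
tool_rot: [0.708, -0.017, 0.029, -0.705]
ft_force: [-0.5, -0.3, 0.4]
grip_width: 0.0726
```

Emit:
move_arm([
  {"grip": 0.15,"linear": [0,0.03,0],"twist": 0},
  {"grip": 0.15,"linear": [0,0.04,0],"twist": 0},
  {"grip": 0.15,"linear": [0,0.03,0],"twist": 0},
  {"grip": 0.15,"linear": [0,0,0],"twist": 0},
  {"grip": 0.15,"linear": [0,0,0],"twist": 0},
])

```text
clock: 5.25
eef_pos: [0.5035, 0.0058, -0.0125]
tool_rot: [0.708, -0.018, 0.029, -0.705]
ft_force: [0.2, -0.3, -0.2]
grip_width: 0.0725
```

```bash
python3 - <<'E'
from h import *
goal([.503,.006,-.03],-3.6)
i,d=bot.camera('side'); cv2.imwrite('pics/s3.png',cv2.resize(i[130:260,140:300],None,fx=4,fy=4,interpolation=cv2.INTER_CUBIC))
E
```

```text
t 5.25 q [ 0.015  0.425 -0.32   0.809 -0.005  0.081] tcp [ 0.5035  0.0058 -0.0125] F [ 0.2 -0.3 -0.2] w 0.0725
[[ 0.998  0.016  0.066]
 [-0.066 -0.005  0.998]
 [ 0.016 -1.    -0.003]]
zyaw 86.22 twist -0.002 lin [-0.004  0.087  0.001]
```

View pics/s3.png

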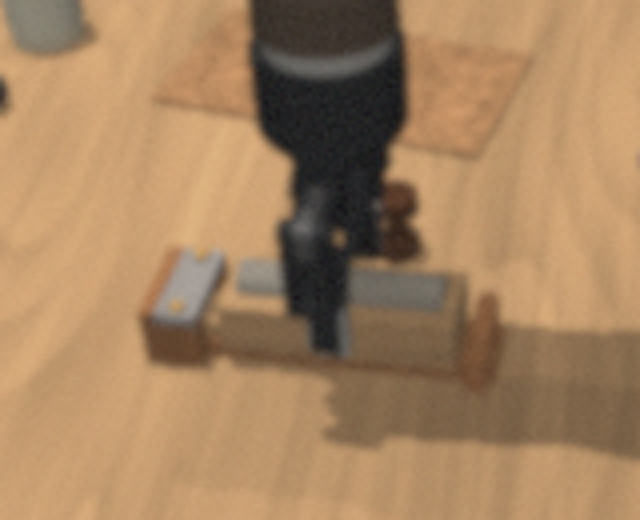

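The crop shows the fingers straddling the block, with the near fingertip at about (327,355) in the crop, or (221.8,218.8) in the full picture. I'll work out its height.

```bash
python3 - <<'E'
from h import *
K,Rm,t=cam('side'); o=-Rm.T@t; r=Rm.T@np.linalg.inv(K)@np.array([221.8,218.8,1.])
for y in (.040,.044,.048): print(y,o+r*(y-o[1])/r[1])
i,d=bot.camera('side');P=cloud('side',d)
for v in range(204,224,2): print(v,np.round(P[v,221]*1000).astype(int),np.round(P[v,224]*1000).astype(int),i[v,221])
E
```

```text
0.04 [0.50547459 0.04       0.02590261]
0.044 [0.50445346 0.044      0.0297581 ]
0.048 [0.50343233 0.048      0.0336136 ]
204 [495  73  97] [491  66  91] [37 34 34]
206 [496  73  92] [491  68  88] [39 39 39]
208 [496  73  86] [491  69  83] [36 35 35]
210 [502  53  63] [496  53  63] [42 37 38]
212 [502  53  58] [496  55  59] [32 35 34]
214 [503  53  52] [496  54  53] [36 38 38]
216 [503  53  46] [497  54  48] [36 39 36]
218 [505  47  35] [499  47  36] [60 72 82]
220 [513  20   3] [506  20   3] [ 59  79 104]
222 [513  23  -1] [506  22   0] [ 66  93 121]
```

Emit:
move_arm([
  {"grip": 0.15,"linear": [0,0.04,0],"twist": 0},
  {"grip": 0.15,"linear": [0,0.03,0],"twist": 0},
  {"grip": 0.15,"linear": [0,0.01,0],"twist": 0},
  {"grip": 0.15,"linear": [0,0,0],"twist": 0},
  {"grip": 0.15,"linear": [0,0,0],"twist": 0},
])

```text
clock: 5.85
eef_pos: [0.5042, 0.0057, -0.0294]
tool_rot: [0.708, -0.017, 0.029, -0.705]
ft_force: [-0.2, 0.1, 0.0]
grip_width: 0.0725
```

Emit:
move_arm([
  {"grip": 1,"linear": [0,0,0],"twist": 0},
  {"grip": 1,"linear": [0,0,0],"twist": 0},
  {"grip": 1,"linear": [0,0,0],"twist": 0},
  {"grip": 1,"linear": [0,0,0],"twist": 0},
  {"grip": 1,"linear": [0,0,0],"twist": 0},
])

```text
clock: 6.35
eef_pos: [0.5045, 0.0058, -0.0291]
tool_rot: [0.708, -0.017, 0.029, -0.705]
ft_force: [0.1, 0.1, -1.3]
grip_width: 0.0452
```

```bash
python3 - <<'E'
from h import *
goal([.503,.006,-.03],-3.6)
i,d=bot.camera('side'); cv2.imwrite('pics/s4.png',cv2.resize(i[130:260,140:300],None,fx=4,fy=4,interpolation=cv2.INTER_CUBIC))
E
```

```text
t 6.35 q [ 0.015  0.45  -0.336  0.768 -0.004  0.08 ] tcp [ 0.5045  0.0058 -0.0291] F [ 0.1  0.1 -1.3] w 0.0452
[[ 0.998  0.017  0.066]
 [-0.066 -0.004  0.998]
 [ 0.018 -1.    -0.003]]
zyaw 86.23 twist -0.001 lin [-0.007  0.005  0.001]
```

View pics/s4.png

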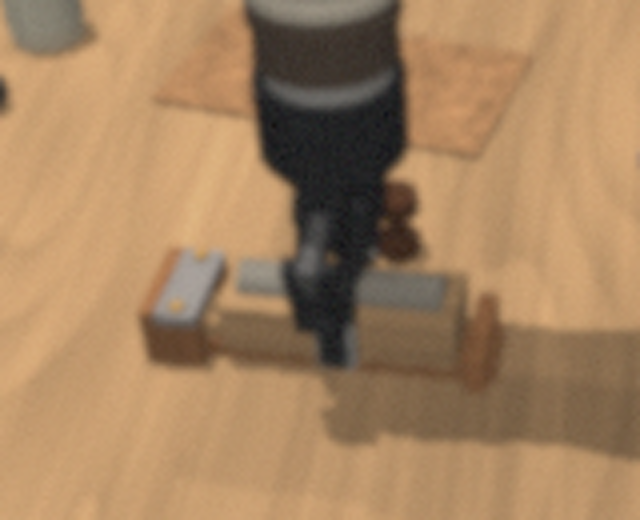

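The fingers now hold the block's sides (opening 45 mm) at about mid-length. I'll lift in small steps so that the keeper holds the tongue down and the nose comes up.

Emit:
move_arm([
  {"grip": 1,"linear": [0,-0.015,0],"twist": 0},
  {"grip": 1,"linear": [0,-0.015,0],"twist": 0},
  {"grip": 1,"linear": [0,-0.015,0],"twist": 0},
  {"grip": 1,"linear": [0,-0.015,0],"twist": 0},
  {"grip": 1,"linear": [0,0,0],"twist": 0},
])

```text
clock: 6.9
eef_pos: [0.5015, 0.0059, -0.0187]
tool_rot: [0.708, -0.019, 0.027, -0.705]
ft_force: [0.4, -0.0, -5.8]
grip_width: 0.0453
```

```bash
python3 -c "
from h import *
goal([.503,.006,-.005],-3.6); print(bot.get_obs()['ft_torque'])"
```

```text
t 6.9 q [ 0.015  0.434 -0.327  0.798 -0.004  0.08 ] tcp [ 0.5015  0.0059 -0.0187] F [ 0.4 -0.  -5.8] w 0.0453
[[ 0.998  0.012  0.066]
 [-0.066 -0.004  0.998]
 [ 0.012 -1.    -0.003]]
zyaw 86.24 twist -0.001 lin [ 0.008 -0.068  0.001]
[ 0.011681   -0.02160853 -0.00116474]
```

Emit:
move_arm([
  {"grip": 1,"linear": [0.01,-0.02,0],"twist": 0},
  {"grip": 1,"linear": [0.004,-0.02,0],"twist": 0},
  {"grip": 1,"linear": [0.004,-0.02,0],"twist": 0},
  {"grip": 1,"linear": [0,-0.01,0],"twist": 0},
  {"grip": 1,"linear": [0,0,0],"twist": 0},
])

```text
clock: 7.4
eef_pos: [0.5022, 0.0058, -0.0063]
tool_rot: [0.708, -0.021, 0.025, -0.705]
ft_force: [1.2, 0.4, -11.3]
grip_width: 0.0449
```

```bash
python3 - <<'E'
from h import *
goal([.503,.006,-.005],-3.6); print(bot.get_obs()['ft_torque'])
i,d=bot.camera('side'); cv2.imwrite('pics/s5.png',cv2.resize(i[130:260,140:300],None,fx=4,fy=4,interpolation=cv2.INTER_CUBIC))
E
```

```text
t 7.4 q [ 0.014  0.423 -0.304  0.84  -0.004  0.08 ] tcp [ 0.5022  0.0058 -0.0063] F [  1.2   0.4 -11.3] w 0.0449
[[ 0.998  0.005  0.065]
 [-0.065 -0.004  0.998]
 [ 0.005 -1.    -0.004]]
zyaw 86.25 twist -0.001 lin [ 0.004 -0.007  0.001]
[0.12744895 0.15526543 0.02290378]
```

View pics/s5.png

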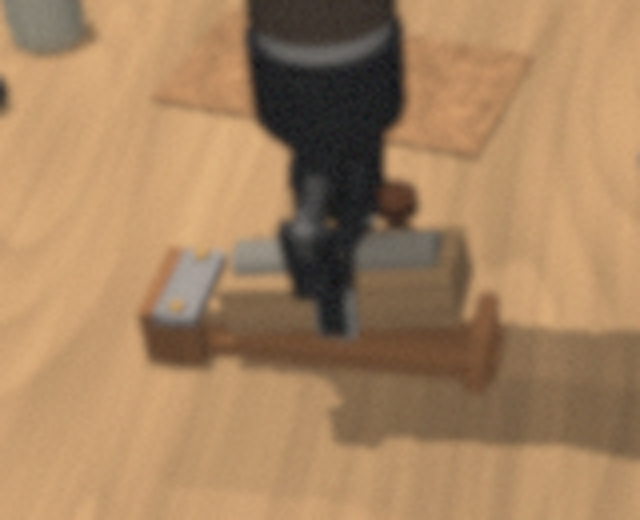

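The crop shows the nose end (crop (465,320)) up and clear of the lip at (487,300). The tongue is held by the keeper, and the force is only 11 N. A little more lift, then I'll measure the tilt.

Emit:
move_arm([
  {"grip": 1,"linear": [0.004,-0.015,0],"twist": 0},
  {"grip": 1,"linear": [0,-0.01,0],"twist": 0},
  {"grip": 1,"linear": [0,0,0],"twist": 0},
  {"grip": 1,"linear": [0,0,0],"twist": 0},
  {"grip": 1,"linear": [0,0,0],"twist": 0},
])

```text
clock: 7.95
eef_pos: [0.5019, 0.0057, -0.0014]
tool_rot: [0.708, -0.022, 0.024, -0.705]
ft_force: [1.5, -0.7, -11.4]
grip_width: 0.0452
```

```bash
cat >> h.py <<'E'
def tilt(pic='side'):
    i,d=bot.camera(pic); P=cloud(pic,d); o=bot.get_obs(); r=R.from_quat(o['tool_rot']).as_matrix()
    c=np.array(o['eef_pos'])+[0,0,.04]; q=(P-c)@r  # q: along stone x, down, across y
    # block's side face towards the side camera
    s=(d>0)&(np.abs(q[...,2]-.023)<.006)&(np.abs(q[...,0])<.075)&(np.abs(q[...,0])>.02)&(P[...,2]>.006)&(P[...,2]<c[2]+.08)
    x=q[...,0][s]; z=P[...,2][s]; b=np.arange(-.07,.07,.008)
    top=[(x[k].mean(),z[k].max(),z[k].min()) for k in (np.abs(x-a)<.004 for a in b) if k.sum()>4]
    top=np.array(top); print('top edge slope deg',round(np.degrees(np.arctan(np.polyfit(top[:,0],top[:,1],1)[0])),1)); print(np.round(top*1000).astype(int).tolist()); return i,d
E
python3 - <<'E'
from h import *
goal([.503,.006,-.005],-3.6); tilt()
E
```

```text
t 7.95 q [ 0.014  0.417 -0.297  0.854 -0.004  0.08 ] tcp [ 0.5019  0.0057 -0.0014] F [  1.5  -0.7 -11.4] w 0.0452
[[ 0.998  0.003  0.066]
 [-0.066 -0.004  0.998]
 [ 0.003 -1.    -0.004]]
zyaw 86.24 twist -0.001 lin [0.005 0.018 0.002]
top edge slope deg -11.6
[[-70, 66, 8], [-61, 85, 55], [-54, 84, 51], [-46, 81, 51], [-38, 80, 12], [-30, 79, 46], [-23, 112, 12], [21, 57, 37], [26, 65, 32], [34, 64, 31], [42, 62, 30], [50, 59, 15], [57, 58, 25]]
```

The tilt is about 12°, so I'll draw it forward.

Emit:
move_arm([
  {"grip": 1,"linear": [-0.05,0,0],"twist": 0},
  {"grip": 1,"linear": [-0.06,0,0],"twist": 0},
  {"grip": 1,"linear": [-0.06,0,0],"twist": 0},
  {"grip": 1,"linear": [-0.06,0,0],"twist": 0},
  {"grip": 1,"linear": [-0.03,0,0],"twist": 0},
])

```text
clock: 8.5
eef_pos: [0.4514, 0.009, 0.0029]
tool_rot: [0.708, -0.019, 0.028, -0.705]
ft_force: [-0.2, -0.0, -3.7]
grip_width: 0.0454
```

```bash
python3 - <<'E'
from h import *
goal([.445,.0095,.0],-3.6)
i,d=tilt(); cv2.imwrite('pics/s6.png',cv2.resize(i[130:260,140:300],None,fx=4,fy=4,interpolation=cv2.INTER_CUBIC))
E
```

```text
t 8.5 q [ 0.024  0.321 -0.436  0.8   -0.005  0.09 ] tcp [0.4514 0.009  0.0029] F [-0.2 -0.  -3.7] w 0.0454
[[ 0.998  0.014  0.066]
 [-0.066 -0.005  0.998]
 [ 0.014 -1.    -0.004]]
zyaw 86.21 twist -0.002 lin [-0.032  0.014  0.   ]
top edge slope deg -9.5
[[-67, 68, 59], [-61, 88, 55], [-54, 89, 55], [-46, 86, 54], [-39, 84, 52], [-30, 83, 7], [-23, 80, 7], [21, 71, 40], [26, 71, 38], [34, 68, 37], [42, 66, 33], [50, 65, 33], [57, 63, 12]]
```

View pics/s6.png

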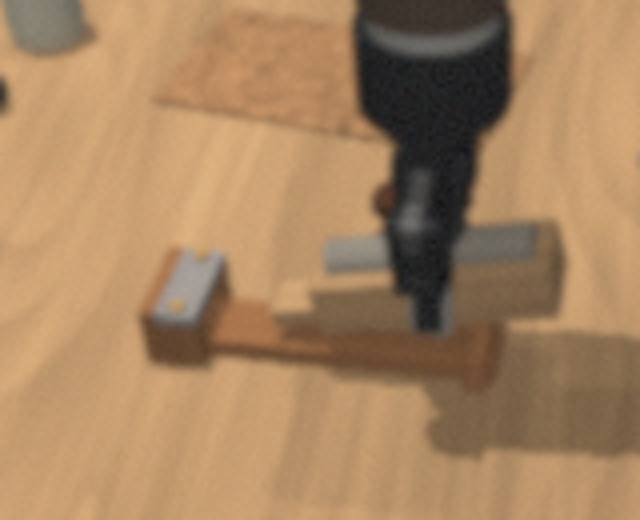

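The tongue end (crop (275,310)) is well clear of the keeper (about (222,290)), and the force is down to the weight alone. Lift.

Emit:
move_arm([
  {"grip": 1,"linear": [0,-0.08,0],"twist": 0},
  {"grip": 1,"linear": [0,-0.15,0],"twist": 0},
  {"grip": 1,"linear": [0,-0.15,0],"twist": 0},
  {"grip": 1,"linear": [0,-0.12,0],"twist": 0},
  {"grip": 1,"linear": [0,-0.05,0],"twist": 0},
])

```text
clock: 9.05
eef_pos: [0.4494, 0.0095, 0.1184]
tool_rot: [0.708, -0.017, 0.029, -0.705]
ft_force: [1.3, 0.2, -3.0]
grip_width: 0.0453
```

```bash
python3 -c "
from h import *
goal([.538,-.265,.12],-12.5)"
```

```text
t 9.05 q [ 0.025  0.178 -0.278  1.099 -0.005  0.091] tcp [0.4494 0.0095 0.1184] F [ 1.3  0.2 -3. ] w 0.0453
[[ 0.998  0.016  0.066]
 [-0.066 -0.005  0.998]
 [ 0.017 -1.    -0.004]]
zyaw 86.22 twist 0.076 lin [ 0.533  0.006 -1.341]
```

Emit:
move_arm([
  {"grip": 1,"linear": [0.04,0,-0.1],"twist": 0.01},
  {"grip": 1,"linear": [0.06,0,-0.15],"twist": 0.01},
  {"grip": 1,"linear": [0.06,0,-0.15],"twist": 0.01},
  {"grip": 1,"linear": [0.06,0,-0.15],"twist": 0.01},
  {"grip": 1,"linear": [0.06,0,-0.15],"twist": 0.01},
])

```text
clock: 9.55
eef_pos: [0.4936, -0.1364, 0.1226]
tool_rot: [0.705, -0.048, 0.066, -0.704]
ft_force: [1.3, 0.0, -3.8]
grip_width: 0.0453
```

Emit:
move_arm([
  {"grip": 1,"linear": [0.06,0,-0.15],"twist": 0.01},
  {"grip": 1,"linear": [0.06,0,-0.15],"twist": 0.01},
  {"grip": 1,"linear": [0.05,0,-0.12],"twist": 0.005},
  {"grip": 1,"linear": [0.04,0,-0.08],"twist": 0},
  {"grip": 1,"linear": [0,0,0],"twist": 0},
])

```text
clock: 10.05
eef_pos: [0.5173, -0.2518, 0.1204]
tool_rot: [0.704, -0.068, 0.086, -0.702]
ft_force: [0.0, 0.0, -3.5]
grip_width: 0.0453
```

```bash
python3 -c "
from h import *
goal([.538,-.265,.12],-12.5)"
```

```text
t 10.05 q [-0.456  0.407  0.047  1.186  0.006 -0.238] tcp [ 0.5173 -0.2518  0.1204] F [ 0.   0.  -3.5] w 0.0453
[[ 0.976  0.025  0.217]
 [-0.217 -0.005  0.976]
 [ 0.025 -1.     0.   ]]
zyaw 77.48 twist -0.0 lin [ 0.115  0.005 -0.042]
```

Emit:
move_arm([
  {"grip": 1,"linear": [0.09,0,-0.035],"twist": 0},
  {"grip": 1,"linear": [0.01,0.1,0],"twist": 0},
  {"grip": 1,"linear": [0,0.15,0],"twist": 0},
  {"grip": 1,"linear": [0,0.15,0],"twist": 0},
  {"grip": 1,"linear": [0,0.06,0],"twist": 0},
])

```text
clock: 10.55
eef_pos: [0.5391, -0.2622, 0.0266]
tool_rot: [0.704, -0.067, 0.087, -0.702]
ft_force: [-0.9, 0.7, -4.5]
grip_width: 0.0452
```

Emit:
move_arm([
  {"grip": 1,"linear": [0,0,0],"twist": 0},
  {"grip": 1,"linear": [0,0,0],"twist": 0},
  {"grip": 1,"linear": [0,0,0],"twist": 0},
  {"grip": 1,"linear": [0,0,0],"twist": 0},
  {"grip": 1,"linear": [0,0,0],"twist": 0},
])

```text
clock: 11.05
eef_pos: [0.54, -0.2611, 0.0286]
tool_rot: [0.704, -0.066, 0.087, -0.702]
ft_force: [-0.2, -0.1, -3.7]
grip_width: 0.0452
```

```bash
python3 - <<'E'
from h import *
goal([.538,-.265,-.019],-12.5)
i,d=bot.camera('top'); cv2.imwrite('pics/t7.png',cv2.resize(i[80:230,290:420],None,fx=4,fy=4,interpolation=cv2.INTER_CUBIC))
E
```

```text
t 11.05 q [-0.455  0.527 -0.016  0.999  0.008 -0.238] tcp [ 0.54   -0.2611  0.0286] F [-0.2 -0.1 -3.7] w 0.0452
[[ 0.976  0.029  0.215]
 [-0.215 -0.005  0.977]
 [ 0.029 -1.     0.001]]
zyaw 77.59 twist 0.001 lin [-0.012  0.238 -0.022]
```

View pics/t7.png

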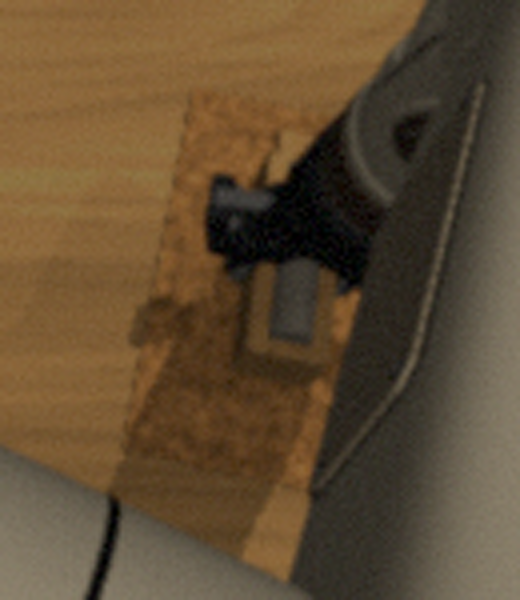

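The top crop shows the stone over the mat, in line with it and about mid-width. Its nose is at about crop (285,360) and its tongue at (285,140), with the mat showing beyond the tongue end and well past the nose. I'll descend slowly until the heel touches.

Emit:
move_arm([
  {"grip": 1,"linear": [-0.012,0.06,-0.02],"twist": 0},
  {"grip": 1,"linear": [0,0.07,0],"twist": 0},
  {"grip": 1,"linear": [0,0.04,0],"twist": 0},
  {"grip": 1,"linear": [0,0.02,0],"twist": 0},
  {"grip": 1,"linear": [0,0,0],"twist": 0},
])

```text
clock: 11.6
eef_pos: [0.5382, -0.2664, -0.0106]
tool_rot: [0.704, -0.065, 0.088, -0.702]
ft_force: [-0.3, -0.4, -4.3]
grip_width: 0.0453
```

```bash
python3 -c "
from h import *
goal([.538,-.265,-.037],-12.5);tilt()"
```

```text
t 11.6 q [-0.464  0.569 -0.061  0.909  0.008 -0.246] tcp [ 0.5382 -0.2664 -0.0106] F [-0.3 -0.4 -4.3] w 0.0453
[[ 0.976  0.031  0.216]
 [-0.216 -0.007  0.976]
 [ 0.032 -0.999 -0.   ]]
zyaw 77.54 twist 0.0 lin [-0.007  0.132  0.007]
top edge slope deg -10.2
[[-67, 57, 45], [-62, 73, 42], [-54, 73, 41], [-46, 70, 6], [-37, 70, 38], [-30, 67, 37], [-22, 110, 6], [21, 57, 29], [27, 56, 6], [34, 57, 6], [42, 53, 20], [50, 52, 6], [57, 50, 22]]
```

Emit:
move_arm([
  {"grip": 1,"linear": [-0.004,0.02,0],"twist": 0},
  {"grip": 1,"linear": [0,0.02,0],"twist": 0},
  {"grip": 1,"linear": [0,0.015,0],"twist": 0},
  {"grip": 1,"linear": [0,0.015,0],"twist": 0},
  {"grip": 1,"linear": [0,0,0],"twist": 0},
])

```text
clock: 12.15
eef_pos: [0.5398, -0.2675, -0.0216]
tool_rot: [0.705, -0.064, 0.09, -0.701]
ft_force: [0.1, 0.7, -2.2]
grip_width: 0.0453
```

```bash
python3 -c "
from h import *
goal([.538,-.265,-.037],-12.5);tilt()"
```

```text
t 12.15 q [-0.464  0.581 -0.074  0.879  0.008 -0.247] tcp [ 0.5398 -0.2675 -0.0216] F [ 0.1  0.7 -2.2] w 0.0453
[[ 0.976  0.036  0.216]
 [-0.216 -0.01   0.976]
 [ 0.038 -0.999 -0.002]]
zyaw 77.54 twist 0.0 lin [-0.015  0.077  0.01 ]
top edge slope deg -10.3
[[-67, 55, 30], [-61, 61, 27], [-54, 59, 6], [-47, 59, 26], [-38, 57, 24], [-30, 55, 23], [-22, 98, 23], [21, 40, 21], [26, 46, 6], [34, 46, 14], [42, 43, 14], [50, 43, 6], [57, 41, 12]]
```

Emit:
move_arm([
  {"grip": 1,"linear": [-0.004,0.015,0],"twist": 0},
  {"grip": 1,"linear": [-0.004,0.015,0],"twist": 0},
  {"grip": 1,"linear": [-0.004,0.015,0],"twist": 0},
  {"grip": 1,"linear": [0,0.015,0],"twist": 0},
  {"grip": 1,"linear": [0,0,0],"twist": 0},
])

```text
clock: 12.7
eef_pos: [0.539, -0.2677, -0.0326]
tool_rot: [0.705, -0.062, 0.091, -0.7]
ft_force: [-3.5, 0.4, 2.1]
grip_width: 0.0452
```

```bash
python3 -c "
from h import *
goal([.538,-.265,-.037],-12.5);tilt()"
```

```text
t 12.7 q [-0.465  0.591 -0.09   0.849  0.008 -0.248] tcp [ 0.539  -0.2677 -0.0326] F [-3.5  0.4  2.1] w 0.0452
[[ 0.976  0.039  0.216]
 [-0.215 -0.011  0.976]
 [ 0.041 -0.999 -0.002]]
zyaw 77.54 twist 0.0 lin [-0.008  0.022  0.012]
top edge slope deg -4.0
[[-67, 42, 15], [-62, 43, 13], [-54, 43, 11], [-46, 42, 14], [-38, 41, 7], [-30, 41, 11], [-23, 86, 12], [21, 34, 6], [26, 40, 6], [34, 40, 9], [42, 38, 7], [50, 38, 9], [58, 38, 8]]
```

Emit:
move_arm([
  {"grip": 1,"linear": [-0.004,0.012,0],"twist": 0},
  {"grip": 1,"linear": [0,0.01,0],"twist": 0},
  {"grip": 1,"linear": [0,0,0],"twist": 0},
  {"grip": 1,"linear": [0,0,0],"twist": 0},
  {"grip": 1,"linear": [0,0,0],"twist": 0},
])

```text
clock: 13.25
eef_pos: [0.5388, -0.2677, -0.0357]
tool_rot: [0.705, -0.062, 0.091, -0.7]
ft_force: [-3.9, 1.2, 4.3]
grip_width: 0.0451
```

```bash
python3 -c "
from h import *
goal([.538,-.265,-.037],-12.5);tilt()"
```

```text
t 13.25 q [-0.466  0.594 -0.095  0.84   0.008 -0.248] tcp [ 0.5388 -0.2677 -0.0357] F [-3.9  1.2  4.3] w 0.0451
[[ 0.976  0.041  0.216]
 [-0.215 -0.011  0.976]
 [ 0.042 -0.999 -0.002]]
zyaw 77.54 twist 0.0 lin [-0.007  0.006  0.012]
top edge slope deg -1.6
[[-67, 36, 8], [-62, 37, 7], [-53, 39, 6], [-47, 38, 7], [-38, 38, 7], [-30, 38, 8], [-22, 82, 8], [26, 37, 7], [34, 38, 9], [42, 37, 8], [50, 37, 6], [58, 37, 8]]
```

It lies flat, so I'll release and back off straight up.

Emit:
move_arm([
  {"grip": 0.35,"linear": [0,0,0],"twist": 0},
  {"grip": 0.2,"linear": [0,0,0],"twist": 0},
  {"grip": 0.15,"linear": [0,0,0],"twist": 0},
  {"grip": 0.1,"linear": [0,0,0],"twist": 0},
  {"grip": 0.1,"linear": [0,0,0],"twist": 0},
])

```text
clock: 13.8
eef_pos: [0.5396, -0.268, -0.0372]
tool_rot: [0.705, -0.062, 0.091, -0.7]
ft_force: [0.1, -0.2, -0.2]
grip_width: 0.0767
```

Emit:
move_arm([
  {"grip": 0.1,"linear": [0,-0.05,0],"twist": 0},
  {"grip": 0.1,"linear": [0,-0.15,0],"twist": 0},
  {"grip": 0.1,"linear": [0,-0.2,0],"twist": 0},
  {"grip": 0.1,"linear": [0,-0.2,0],"twist": 0},
  {"grip": 0.1,"linear": [0,-0.2,0],"twist": 0},
])

```text
clock: 14.3
eef_pos: [0.5277, -0.2633, 0.1221]
tool_rot: [0.703, -0.067, 0.086, -0.702]
ft_force: [0.3, -0.0, 0.8]
grip_width: 0.0771
```

Emit:
move_arm([
  {"grip": 0.1,"linear": [-0.1,-0.1,0.15],"twist": 0},
  {"grip": 0.1,"linear": [-0.1,0,0.2],"twist": 0},
  {"grip": 0.1,"linear": [-0.1,0,0.2],"twist": 0},
  {"grip": 0.1,"linear": [-0.1,0,0.2],"twist": 0},
  {"grip": 0.1,"linear": [-0.1,0,0.2],"twist": 0},
])

```text
clock: 14.8
eef_pos: [0.4777, -0.0581, 0.1526]
tool_rot: [0.705, -0.061, 0.1, -0.699]
ft_force: [1.1, 0.8, 0.1]
grip_width: 0.0772
```

Emit:
move_arm([
  {"grip": 0.1,"linear": [-0.1,0,0.2],"twist": 0},
  {"grip": 0.1,"linear": [-0.05,0,0.15],"twist": 0},
  {"grip": 0.1,"linear": [0,0,0.1],"twist": 0},
  {"grip": 0.1,"linear": [0,0,0],"twist": 0},
  {"grip": 0.1,"linear": [0,0,0],"twist": 0},
])

```text
clock: 15.3
eef_pos: [0.4661, 0.0447, 0.1557]
tool_rot: [0.705, -0.056, 0.099, -0.7]
ft_force: [0.0, 0.1, 0.7]
grip_width: 0.0769
```

```bash
python3 - <<'E'
from h import *
st()
i,d=bot.camera('top'); cv2.imwrite('pics/t8.png',i); P=cloud('top',d)
def rect(lo,hi,n):
    w=np.zeros(d.shape,bool); w[95:210,315:395]=1; w&=(d>0)&(P[...,2]>lo)&(P[...,2]<hi); q=P[w]
    print(n,w.sum(),cv2.minAreaRect((q[:,:2]*1000).astype(np.float32)),np.percentile(q[:,2],50))
rect(.028,.042,'block'); rect(.0425,.08,'ridge'); rect(.009,.08,'all')
E
```

```text
t 15.3 q [ 0.11   0.15  -0.211  1.152 -0.019  0.329] tcp [0.4661 0.0447 0.1557] F [0.  0.1 0.7] w 0.0769
[[ 0.974  0.06   0.218]
 [-0.218 -0.013  0.976]
 [ 0.061 -0.998  0.   ]]
block 638 ((537.3801879882812, -266.51544189453125), (46.70627975463867, 130.07305908203125), 77.61723327636719) 0.03710714392389594
ridge 398 ((537.5841064453125, -265.7769775390625), (22.628690719604492, 111.52178192138672), 77.5693588256836) 0.04785678561101718
all 1276 ((549.9601440429688, -269.4675598144531), (114.89390563964844, 217.15142822265625), 74.36953735351562) 0.03772126503987515
```

View pics/t8.png

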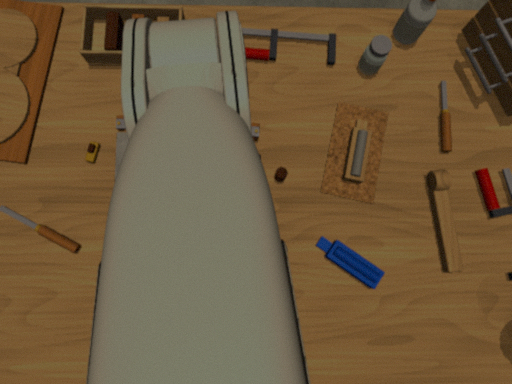

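The top view shows the stone lying ridge up on the mat at about (357,150), in line with it and with mat showing on all sides. The knob at (281,174) has not moved. The arm is clear, so I'll hand in.

```bash
python3 -c "
from h import *
st(); print(bot.job_done())"
```

```text
t 15.35 q [ 0.109  0.15  -0.211  1.152 -0.019  0.329] tcp [0.4663 0.0444 0.1558] F [ 0.6  0.1 -0.2] w 0.0766
[[ 0.974  0.06   0.219]
 [-0.218 -0.013  0.976]
 [ 0.061 -0.998  0.001]]
the job is handed in; nothing more can be done
None
```

The gouge stone is out of its holder and lies ridge up on the cork mat; I handed the job in at 15.35 s. I gripped it at mid-length and lifted until the keeper tipped the nose up about 12°. I then drew it about 50 mm forward to free the tongue and lowered it heel first until it lay flat. The highest wrist force I read was about 12 N.

**Last checks:** depth puts the block at (0.537, −0.266) m, yaw −12.4°, against a mat centre of about (0.553, −0.268) m, yaw −12.5°. That leaves roughly 40 mm of mat at each end. The gripper was open and clear when I handed in.

**What disagreed or failed:**
- **TCP height:** the reported TCP was about 40 mm lower than the fingertips the camera saw. Because of this, my first grasp closed only on the ridge. I opened, went down by the camera and gripped again; nothing was lifted in that first try.
- **Flat stone:** I never went near it, but in the last picture the arm mostly hid its holder and the empty one, so I did not check it again at the end.
- **Last overall outline:** the depth outline of everything above 9 mm came out at 115 × 217 mm. I took that to be mat noise, because the block and ridge measured 47 × 130 mm and 23 × 112 mm, as they should.

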